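# Clamp a reagent bottle in the handwheel vice

### The job

Stand the large reagent bottle upright on the bed of the bottle vice, between the V stop and the sprung pad, and let go of it. Then wind the handwheel clockwise by its crank knob until the pad holds the bottle in the V with its spring clearly pressed in, but do not force it on once the spring has reached its end, or the bottle will be crushed. Leave the bottle clamped, let go of the knob, and do not disturb the other things on the worktop.

Things in the scene. Friction and masses are not known exactly. Their poses are not given: they have to be found in the camera images.
- vice: Bottle vice of bare metal, fixed. Origin on the worktop; its +y runs along the bed to the V stop, z up. Dark bed plate 110 x 360 x 12 mm (y -190 to +170 mm, bed top 12 mm above the worktop). A gear housing 106 x 60 mm, top at 74 mm, stands round y = -120 mm and carries the handwheel.
- v_apex (a point): Inner corner of the V stop, on the bed (vice frame 0, 127, 12 mm); axes as the vice. The V is two upright plates at 45 degrees to either side, open towards the vice's -y, with arms ending about x = +-50 mm, y = 85 mm; its top is 82 mm above the worktop.
- bottle_place (a point): Point on top of the bed where the middle of the bottle's underside comes to be when the bottle touches both faces of the V (vice frame 0, 75, 12 mm); axes as the vice.
- jaw: Sliding jaw, an upright plate 70 x 14 x 76 mm, top 88 mm above the worktop, moved along the vice's +y by the handwheel. Origin at worktop level under the plate's middle; axes as the vice. On its front it carries a sprung pad on a stud. On the bottle 5 to 30 N is well clamped; over 40 N crushes it.
- pad_mount (a point): Middle of the jaw plate, 56 mm above the worktop, on the axis of the pad: black rubber, 42 mm across, on an adjusting stud that may be set anywhere, so its free face stands 38 to 50 mm ahead (+y) of this point; where it meets the bottle must be felt. Its spring yields from 3 N and is at its end after 10 mm, at 18 N.
- handwheel (a joint): Angle of the handwheel in rad, 0 to 9, growing clockwise seen from above; each rad moves the jaw 12 mm towards the V (75 mm a turn). It is stiff (0.35 N m of friction) and stays where it is left. The jaw has some 35 to 70 mm to go from its start, about half a turn to a whole one.
- wheel_axis (a point): Point on the handwheel's upright axis at the middle height of the crank knob (126 mm above the worktop). The wheel is a spoked ring, 122 mm across, top of rim 99 mm above the worktop.
- knob_grip (a point): Middle of the upright black crank knob on the rim, 55 mm from the wheel's axis, 126 mm above the worktop. The knob is 25 mm thick, from 101 to 143 mm above the worktop, and spins freely on its pin, so that a gripper can hold it and go round without turning.
- bottle: The large reagent bottle, plastic, 73 mm in diameter, 135 mm tall, about 0.35 kg, standing loose. Origin at the middle of its underside, z up. Its round body reaches to about 90 mm; the screw cap, 42 mm across, from 116 to 135 mm, is the place to grip it.
- beaker: Bystander: glass beaker, 80 mm across, 113 mm tall, origin under its middle.
- small_bottle: Bystander: small reagent bottle, 49 mm across, 85 mm tall, origin under its middle.
- tip_box: Bystander: pipette tip box with clear lid, 89 x 118 x 89 mm, origin under its middle.
Mind the look-alikes: they are no part of the job. Leave any blue or pink look-alike of the bottle alone.

How it is judged (in metres and radians):
On the way, in this order (a step that is already met when the one before it is completed fails the run):
1. the bottle stands upright on the bed between V and pad, let go (x of bottle in the frame of bottle_place between -0.03 and 0.03 m and y of bottle in the frame of bottle_place between -0.05 and 0.012 m and z of bottle in the frame of bottle_place between -0.004 and 0.005 m and angle between bottle's own z axis and vertical below 0.08 rad and contact force between the fingers and bottle below 0.1 N and contact force between jaw and bottle below 3 N), for 0.2 s.
2. the pad presses the bottle into the V (contact force between jaw and bottle above 5 N and x of bottle in the frame of bottle_place between -0.005 and 0.005 m and y of bottle in the frame of bottle_place between -0.006 and 0.005 m), for 0.2 s.
At the end, for the whole second after the job is handed in: The bottle stands upright (within 0.08 rad) on the bed, within 5 mm sideways and 6 mm lengthways of its place in the V, at rest, with the jaw's pad pressing on it with 5 to 30 N and the handwheel at rest (all of step 2 and z of bottle in the frame of bottle_place between -0.004 and 0.005 m and angle between bottle's own z axis and vertical below 0.08 rad and contact force between jaw and bottle below 30 N and linear speed of bottle below 0.01 m/s and velocity of joint handwheel between -0.05 and 0.05 rad/s); the robot touches nothing.
It fails at once if the bottle is crushed: more than 40 N between jaw and bottle (contact force between jaw and bottle above 40 N).
It fails at once if the bottle is tipped over (angle between bottle's own z axis and vertical above 0.6 rad).
It fails at once if a bystander is pushed more than 30 mm or knocked over (distance of any of beaker, small_bottle, tip_box from where it was at the start of the episode above 0.03 m or angle between any of beaker, small_bottle, tip_box's own z axis and vertical above 0.4 rad).
It also fails if it takes over 72 s, if anything falls off the work surface, if the arm or the gripper's body presses on something with over 40 N, if the wrist force passes 120 N, or if a joint passes its speed limit or range.

### The arm

A 6-joint arm with a two-finger parallel gripper is mounted at the origin on a cart in front of the work surface, level with it; the furniture and walls round the work are solid. World frame = base frame: x ahead of the robot, y to its left, z up, the work surface at z = 0. Lengths are in mm, angles in rad, forces in N, time in s.
With the tool pointing down it reaches from about 350 to 850 mm from the base axis. Payload 8.1 kg.
Tool frame: the origin (TCP) lies at the very end of the fingers, on their centre line; the grasp point (between the pads) lies 19 mm behind it; z points along the fingers, y is the line along which they close (so a half turn about z gives the same grasp; the last joint's range is limited). The gripper opens to 93 mm and grips with 3 to 60 N. Pads are 15 mm wide; open, the fingers measure 128 mm over their backs; the gripper's body (75 mm by 188 mm) begins 65 mm behind the grasp point.
Start: joints at [1.188, 0.13, 1.488, -0, 1.523, -0.085], TCP at [176.029, 573.602, 218.635] pointing down, gripper open.
Joint ranges: [-2.96, 2.96], [-0.89, 2.26], [0.02, 2.5], [-1.34, 4.48], [0, 2.73], [-2.66, 2.66]. Speed limits (rad/s): [2.39, 2.39, 2.79, 3.14, 3.14, 3.14].

### API

Orientations are given as a unit quaternion [w, x, y, z].
In Python, from bench import r gives the robot as it stands. The module is installed in compiled form; this text tells all that it offers.
- The arm moves only by the tool jog_arm, never from a script. Its argument "steps" is a list that holds one entry, the list of rows, each a list of 6 numbers: the shift along the tool's x, y, z in cm, then the turn, a rotation vector about the tool's x, y, z in degrees. A call has exactly 10 rows; each row shifts and turns the commanded pose from where the row before left it, along the tool's axes as they then stand; what a row does not reach is not made up. A row lasts 1/8 s, in which the tool goes at most 62.5 mm and 10.7 degrees, less where a joint would pass 70% of its speed; a pose out of reach is approached as far as the arm can. A call with a gripper value outside its range is refused whole. "fingers" is the closure, from -1 (fully open) to 1 (shut), set as the call begins (left out, the last holds). The fingers move at their own pace and stop on an object; "force" is the grip in N (left out, the last holds). Time passes only in rows, so rows that do not move let the fingers close, or fill a call up. It gives the time, the measured TCP pose, the force, the opening and the grip force at its end, in the units of the state.
- r.state(): the state, without advancing time (a new reading comes with each control period).
- r.camera(name): name is "scene" or "top" or "wrist"; returns a dict with "frame" (400x640x3 uint8, red, green, blue), "fovy" (degrees; the focal length in pixels is half the picture's height over the tangent of half this angle, whatever the lens; pixels are square), "cx", "cy" (the principal point, pixels), "k1" (the pictures are not rectified: a ray, as slopes to the right and down, at radius r is drawn at 1 + k1 r^2 times it, then the intrinsics apply), "R" (3x3) and "t" (3): a world point X has camera coordinates R X + t. Camera axes: x right, y down, z forward; pixel columns grow to the right and rows downward; lengths in mm; the calibration is good to about 2 mm. A picture is of the moment at which its call begins. There is no depth.
- r.sign_off(): hands the job in; it is judged then, once.
Trained networks look in a picture, given as the dict that the camera call returned (one of the last four; its "shot" number tells which), for a name from the list of things; names that differ only in an ending like _2 or _b are one class to them, and where a whole thing is asked for, a point or a joint stands for the part that bears it (a point fixed in the world has none). Each returns a list of dicts, best first, with "p" (0 to 1); they miss things now and then, are a little off and sometimes report something else, mostly with a low value. They report only what shows in the picture. A call takes as long as a camera call. They do not tell look-alikes from the thing itself.
- r.recognise(target, picture): "extent" ([centre column, centre row, width, height] in pixels, round what is visible of it).
The state is a dict: "time": time; "joint_positions": joint angles; "qvel": joint speeds; "joint_efforts": joint torques, N m; "ee_pos": TCP position; "tcp_rot": TCP orientation; "wrist_force": force on the tool from outside, world axes, zero at the start; "torque": the same for the moment, N m; "gripper_width": finger opening in mm; "grasp_force": force on a finger pad.
Only numpy, scipy, OpenCV 4.12 (cv2) and the standard library are available. Lean on these libraries where they do the work, as an engineer would, in place of code of your own. Each camera call takes 0.05 s, during which the arm holds its last target. There are 200 camera calls.

## Working session

There is one attempt and no reset: what is moved stays moved. The work goes in short steps, Python scripts to look and compute and a tool call to move; the robot and the scene stay as the last step left them, time stands still between calls to the robot, and variables do not carry over. Pictures are saved under pics/ and viewed, at most 10 in all, crops included, and the job is handed in when it is done.

Besides the shell and the picture viewer there is one more tool, called after "Call:" in YAML: its name, and indented under it one key for each argument. jog_arm: Moves the arm, as the interface text tells. Its arguments: {"type":"object","properties":{"steps":{"type":"array"},"fingers":{"type":"number"},"force":{"type":"number"}},"required":["steps"]}

```bash
mkdir -p pics; cat > h.py <<'E'
import numpy as np, cv2
from bench import r
def ray(c,u,v):
    f=200/np.tan(np.radians(c["fovy"])/2); d=np.array([(u-c["cx"])/f,(v-c["cy"])/f]); s=d.copy()
    for _ in range(30): s=d/(1+c["k1"]*(s@s))
    R=np.array(c["R"]);t=np.array(c["t"]); return -R.T@t, R.T@np.array([s[0],s[1],1.])
def at(c,u,v,z):
    o,d=ray(c,u,v); return o+d*(z-o[2])/d[2]
def proj(c,X):
    f=200/np.tan(np.radians(c["fovy"])/2); p=np.array(c["R"])@np.array(X,float)+np.array(c["t"]); s=p[:2]/p[2]
    s=s*(1+c["k1"]*(s@s)); return s*f+[c["cx"],c["cy"]]
def save(c,n): cv2.imwrite("pics/"+n,cv2.cvtColor(c["frame"],cv2.COLOR_RGB2BGR))
E
python3 - <<'E'
from h import *
np.set_printoptions(precision=1,suppress=True)
C={}
for n in("scene","top"):
    c=r.camera(n);save(c,n+"0.png")
    o,d=ray(c,320,200);print(n,c["fovy"],c["k1"],o,d)
    for t in("vice","bottle","jaw","knob_grip","handwheel","beaker","small_bottle","tip_box"):
        for q in r.recognise(t,c)[:4]: print(n,t,round(q["p"],2),np.array(q["extent"]),at(c,*q["extent"][:2],{"knob_grip":126,"bottle":70}.get(t,50)))
s=r.state();print(s["ee_pos"],s["tcp_rot"],s["wrist_force"],s["time"])
E
```

```text
scene 49.135604660919626 -0.08053675992150076 [ -613.5 -1311.3   937. ] [ 0.6  0.7 -0.4]
scene vice 0.68 [307.7 203.6  68.8  39.5] [482.1  67.1  50. ]
scene bottle 0.96 [390.  224.6  19.2  37.9] [ 588.5 -326.7   70. ]
scene bottle 0.75 [365.2 238.8  25.1  31.1] [ 435.1 -337.7   70. ]
scene bottle 0.55 [351.2 225.1  18.8  33.9] [ 468.3 -227.3   70. ]
scene jaw 0.71 [320.1 204.9  38.1  30.6] [515.8  20.6  50. ]
scene knob_grip 0.76 [322.  193.3  27.3  19.5] [497.  -14.7 126. ]
scene handwheel 0.55 [325.8 196.9  25.9  19.3] [589.   65.6  50. ]
scene beaker 0.84 [249.  176.7  20.6  22.4] [447.6 506.6  50. ]
scene beaker 0.25 [308.2 201.4  70.   41.1] [497.8  82.9  50. ]
scene small_bottle 0.75 [389.4 273.2  14.6  24.2] [ 359.7 -528.    50. ]
scene tip_box 0.84 [424.2 248.9  35.7  32.1] [ 573.4 -511.1   50. ]
top 50.280672710888325 -0.028553239391691104 [ 387.6  -24.7 1568.8] [ 0.1  0.  -1. ]
top vice 0.69 [292.4 184.9 112.6  36.5] [527.3 107.3  50. ]
top bottle 0.91 [414.1 209.9  24.6  20. ] [ 444.6 -323.8   70. ]
top bottle 0.87 [414.5 172.2  24.8  20.2] [ 577.7 -324.5   70. ]
top bottle 0.6 [379.4 194.   21.3  16.6] [ 498.5 -201.7   70. ]
top jaw 0.96 [315.4 183.9  64.6  22.5] [532.3  24.9  50. ]
top knob_grip 0.75 [313.1 186.2  38.4  32.8] [517.1  30.1 126. ]
top handwheel 0.7 [315.1 183.3  37.1  32.5] [534.4  26.   50. ]
top beaker 0.78 [185.2 202.4  31.2  25.1] [457.8 492.8  50. ]
top beaker 0.37 [379.4 195.7  21.8  20.4] [ 493.9 -204.1   50. ]
top small_bottle 0.68 [462.9 233.5  15.5   9.4] [ 364.7 -501.1   50. ]
top tip_box 0.88 [464.6 172.1  48.9  39.9] [ 583.6 -507.4   50. ]
[176.  573.6 218.7] [-0.   0.1  1.   0. ] [-0.2  0.6  0.1] 0.9
```

```bash
python3 - <<'E'
import cv2
a=cv2.imread("pics/top0.png")[130:260,215:475];b=cv2.imread("pics/scene0.png")[170:290,270:450]
cv2.imwrite("pics/c1.png",cv2.resize(a,None,fx=3,fy=3,interpolation=2)); cv2.imwrite("pics/c2.png",cv2.resize(b,None,fx=4,fy=4,interpolation=2))
E
```

```text
(no output)
```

View pics/c1.png

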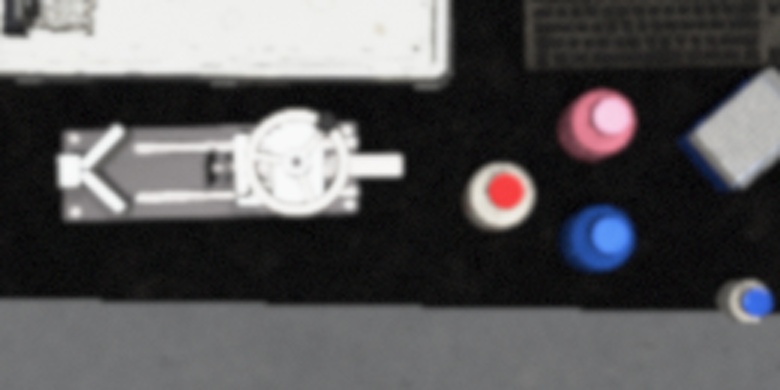

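View pics/c2.png

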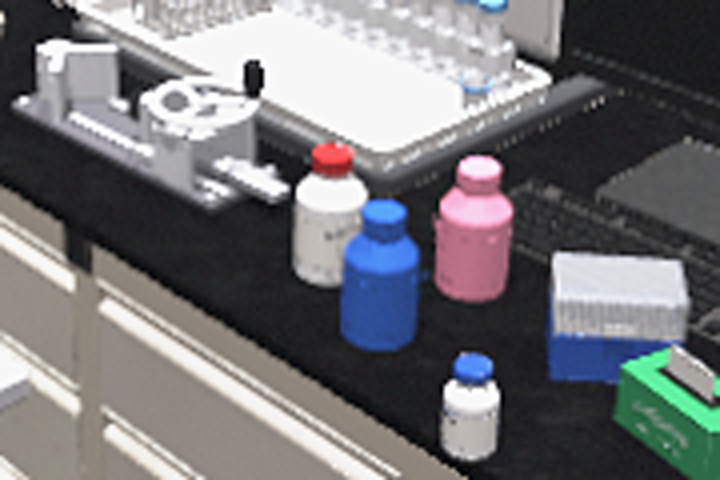

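The candidates are white with a red cap at top px (383,194), pink at (415,171) and blue at (414,209). The white one is the bottle: blue and pink are named as look-alikes, and both enlarged crops confirm it. The vice lies left of it with the V towards world +y. The knob is at top px (324,170).

```bash
python3 - <<'E'
from h import *
np.set_printoptions(precision=1,suppress=True)
c=r.camera("top")
def P(n,x,y,z): print(n,at(c,215+x/3,130+y/3,z))
P("cap",505,191,135)
for p in((62,132),(65,220),(357,213),(358,124)):P("bed",*p,12)
P("axis",297,162,99);P("knob",327,120,143);P("apex",80,168,82);P("screw end",403,166,50)
P("armends",122,127,82);P("",124,210,82)
s=r.camera("scene")
print("sc cap",at(s,270+332/4,170+150/4,135),"knob",at(s,270+253/4,170+77/4,126))
w=r.camera("wrist");o,d=ray(w,320,200);print("wrist",o,d,w["fovy"],w["R"])
hsv=cv2.cvtColor(c["frame"],cv2.COLOR_RGB2HSV)
m=((hsv[...,0]<6)|(hsv[...,0]>174))&(hsv[...,1]>170)&(hsv[...,2]>120)
v,u=np.nonzero(m[180:210,365:400]);print("red",len(u),u.mean()+365,v.mean()+180,at(c,u.mean()+365,v.mean()+180,135))
E
```

```text
cap [ 495.  -207.2  135. ]
bed [567.8 321.3  12. ]
bed [459.5 314.3  12. ]
bed [474.3 -43.1  12. ]
bed [583.4 -42.5  12. ]
axis [527.2  28.1  99. ]
knob [570.9  -6.2 143. ]
apex [517.6 283.2  82. ]
screw end [529.2 -96.5  50. ]
armends [566.7 235.1  82. ]
 [469.2 230.   82. ]
sc cap [ 491.8 -210.9  135. ] knob [561.4 -15.8 126. ]
wrist [103.8 595.7 384.7] [ 0.3 -0.1 -1. ] 61.477871751940576 [[ 0.3  1.  -0. ]
 [ 0.9 -0.3  0.3]
 [ 0.3 -0.1 -1. ]]
red 67 382.94029850746267 193.22388059701493 [ 496.5 -205.9  135. ]
```

```bash
cat >> h.py <<'E'
from scipy.spatial.transform import Rotation as Ro
def info():
    s=r.state();q=s["tcp_rot"];R=Ro.from_quat([q[1],q[2],q[3],q[0]]).as_matrix();return s,R
def plan(tgt,yaw=0.0):
    """total shift in tool axes (cm) at present orientation, and rotvec (deg, tool) to tool x=-x world turned by yaw"""
    s,R=info(); W=Ro.from_euler("z",yaw).as_matrix()@np.diag([-1,1,-1.])
    print("t",round(s["time"],2),"pos",np.round(s["ee_pos"],1),"shift",np.round(R.T@(np.array(tgt)-s["ee_pos"])/10,2),"turn",np.round(np.degrees(Ro.from_matrix(R.T@W).as_rotvec()),2),"F",np.round(s["wrist_force"],1))
E
python3 -c "
from h import *
plan([410,60,300])"
```

```text
t 1.05 pos [176.  573.6 218.6] shift [-37.44 -42.23  -8.14] turn [ -0.     0.   -17.06] F [-0.7 -1.5 -0.6]
```

Call:
jog_arm:
  steps:
    - [[0,0,0,0,0,-8.53],[0,0,0,0,0,-8.53],[-2.9,-5.4,-1,0,0,0],[-2.9,-5.4,-1,0,0,0],[-2.9,-5.4,-1,0,0,0],[-2.9,-5.4,-1,0,0,0],[-2.9,-5.4,-1,0,0,0],[-2.9,-5.4,-1,0,0,0],[-2.9,-5.4,-1,0,0,0],[-2.9,-5.4,-1,0,0,0]]
  fingers: -1

```text
time: 2.3
ee_pos: [408.7, 139.8, 299.4]
tcp_rot: [0.001, -0.0, 1.0, 0.0]
wrist_force: [-0.6, 0.3, 0.5]
gripper_width: 93.0
grasp_force: 0.0
```

```bash
python3 - <<'E'
from h import *
c=r.camera("wrist");save(c,"w1.png")
plan([495,-207,200])
for n,X in dict(cap=(495,-207,135),axis=(526,28,99),knob=(571,-6,143),apex=(515.5,275,12),place=(518,223,12)).items(): print(n,proj(c,X).round(0))
E
```

```text
t 2.35 pos [411.9 133.4 300.5] shift [ -8.46 -33.96  10.2 ] turn [-0.2   0.23 -0.32] F [ 1.4 -4.3  1.1]
cap [ -6. 259.]
axis [220. 269.]
knob [183. 324.]
apex [407. 234.]
place [371. 235.]
```

View pics/w1.png

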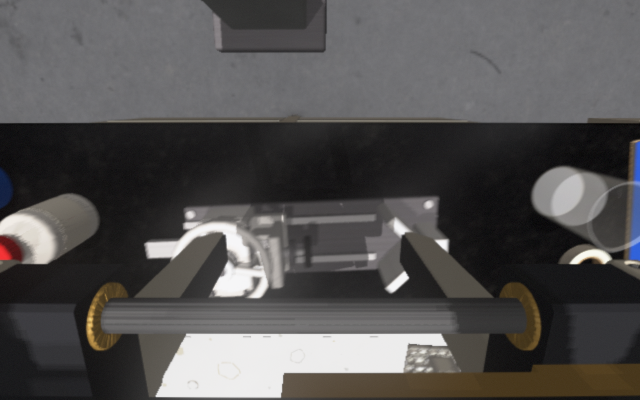

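The wheel centre at px (225,265) and the V at (400,240) agree with my estimates, projected at (220,269) and (407,234). Next I go near the bottle.

Call:
jog_arm:
  steps:
    - [[-0.2,-2,0.7,0,0,0],[-0.2,-4,0.7,0,0,0],[-0.2,-4.5,0.7,0,0,0],[-0.2,-4.5,0.7,0,0,0],[-0.2,-4.5,0.7,0,0,0],[-0.2,-4.5,0.7,0,0,0],[-0.2,-4.5,0.7,0,0,0],[-0.2,-3.8,0.7,0,0,0],[-0.2,-2,0.7,0,0,0],[-0.2,-0.5,0.7,0,0,0]]

```text
time: 3.6
ee_pos: [428.1, -206.8, 228.2]
tcp_rot: [-0.0, 0.001, 1.0, 0.0]
wrist_force: [-0.9, 0.4, -0.1]
gripper_width: 92.9
grasp_force: 0.0
```

```bash
python3 - <<'E'
from h import *
c=r.camera("wrist");save(c,"w2.png")
hsv=cv2.cvtColor(c["frame"],cv2.COLOR_RGB2HSV)
m=(((hsv[...,0]<6)|(hsv[...,0]>174))&(hsv[...,1]>170)&(hsv[...,2]>100)).astype(np.uint8)
n,l,st,ce=cv2.connectedComponentsWithStats(m)
for i in range(1,n):
    if st[i][4]>100: print(st[i],ce[i],at(c,*ce[i],135))
plan([495,-207,112]); print(proj(c,(495,-207,135)))
E
```

```text
[289 262  46  33 976] [312.77561475 279.39446721] [ 498.47280619 -207.10516229  135.        ]
t 3.65 pos [ 427.9 -206.3  227.1] shift [-6.72 -0.08 11.5 ] turn [ 0.06 -0.07 -0.04] F [-0.4  1.  -1.2]
[312.88951542 275.76116493]
```

View pics/w2.png

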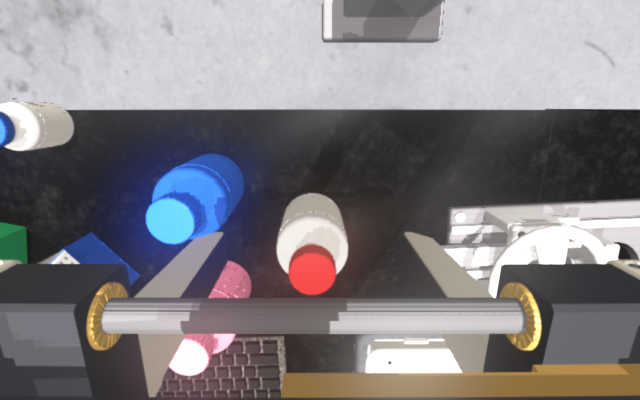

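```bash
python3 - <<'E'
from h import *
c=r.camera("wrist")
for u,v in((313,262),(313,268),(313,295),(289,281),(335,281)): print(u,v,at(c,u,v,135).round(1),at(c,u,v,118).round(1))
for a in np.arange(0,360,90):
  print(a,proj(c,(495+21*np.cos(np.radians(a)),-207+21*np.sin(np.radians(a)),135)).round(1))
print(c["frame"][255:300,313].tolist()[::2])
E
```

```text
313 262 [ 481.2 -206.3  135. ] [ 489.7 -206.3  118. ]
313 268 [ 486.8 -206.3  135. ] [ 495.6 -206.3  118. ]
313 295 [ 512.6 -206.4  135. ] [ 523.2 -206.4  118. ]
289 281 [ 499.  -226.9  135. ] [ 508.7 -228.3  118. ]
335 281 [ 499.1 -187.5  135. ] [ 508.8 -186.2  118. ]
0 [312.3 298.4]
90 [336.8 276.7]
180 [312.2 254.2]
270 [287.6 276.8]
[[239, 85, 82], [249, 85, 85], [249, 85, 85], [249, 85, 83], [248, 84, 83], [248, 83, 81], [248, 81, 82], [248, 82, 81], [248, 80, 80], [248, 79, 79], [248, 78, 79], [248, 77, 78], [248, 77, 77], [248, 75, 76], [248, 74, 75], [248, 76, 77], [248, 74, 75], [248, 73, 75], [248, 73, 74], [248, 72, 74], [212, 65, 66], [83, 59, 59], [92, 77, 77]]
```

The red cap shows at px (313,275) and its far rim is at about row 295. That puts the cap at about (494,-207).

Call:
jog_arm:
  steps:
    - [[-1.6,0,0.6,0,0,0],[-1.6,0,0.8,0,0,0],[-1.6,0,1,0,0,0],[-1.6,0,1.3,0,0,0],[-0.2,0,1.7,0,0,0],[0,0,1.7,0,0,0],[0,0,1.7,0,0,0],[0,0,1.5,0,0,0],[0,0,1,0,0,0],[0,0,0.2,0,0,0]]

```text
time: 4.95
ee_pos: [493.5, -206.3, 112.8]
tcp_rot: [-0.001, 0.0, 1.0, 0.0]
wrist_force: [0.2, 0.2, 0.2]
gripper_width: 92.9
grasp_force: 0.0
```

Call:
jog_arm:
  steps:
    - [[0,0,0,0,0,0],[0,0,0,0,0,0],[0,0,0,0,0,0],[0,0,0,0,0,0],[0,0,0,0,0,0],[0,0,0,0,0,0],[0,0,0,0,0,0],[0,0,0,0,0,0],[0,0,0,0,0,0],[0,0,0,0,0,0]]
  fingers: 1
  force: 25

```text
time: 6.2
ee_pos: [494.0, -206.5, 113.7]
tcp_rot: [0.0, 0.0, 1.0, -0.0]
wrist_force: [-1.1, -0.8, 0.6]
gripper_width: 40.5
grasp_force: 24.1
```

Call:
jog_arm:
  steps:
    - [[0,0,-0.5,0,0,0],[0,0,-1,0,0,0],[0,0,-2,0,0,0],[0,0,-2,0,0,0],[0,0,-2,0,0,0],[0,0,-2,0,0,0],[0,0,-2,0,0,0],[0,0,-2,0,0,0],[0,0,-1.5,0,0,0],[0,0,-0.5,0,0,0]]

```text
time: 7.45
ee_pos: [494.5, -206.7, 270.0]
tcp_rot: [0.001, 0.0, 1.0, -0.0]
wrist_force: [-0.2, 0.1, -5.3]
gripper_width: 40.7
grasp_force: 24.1
```

```bash
python3 - <<'E'
from h import *
plan([517,210,268])
c=r.camera("wrist");s=r.camera("scene");print(proj(s,(494,-206,200)))
a=cv2.resize(c["frame"][150:400,180:460],(560,500));b=cv2.resize(s["frame"][180:260,330:400],(240,275))
b=np.vstack([b,np.zeros((225,240,3),np.uint8)])
save({"frame":np.hstack([a,b])},"l.png")
E
```

```text
t 7.45 pos [ 494.5 -206.7  270. ] shift [-2.25 41.67  0.17] turn [-0.05  0.09 -0.  ] F [-0.2  0.1 -5.3]
[352.98322792 192.2398906 ]
```

View pics/l.png

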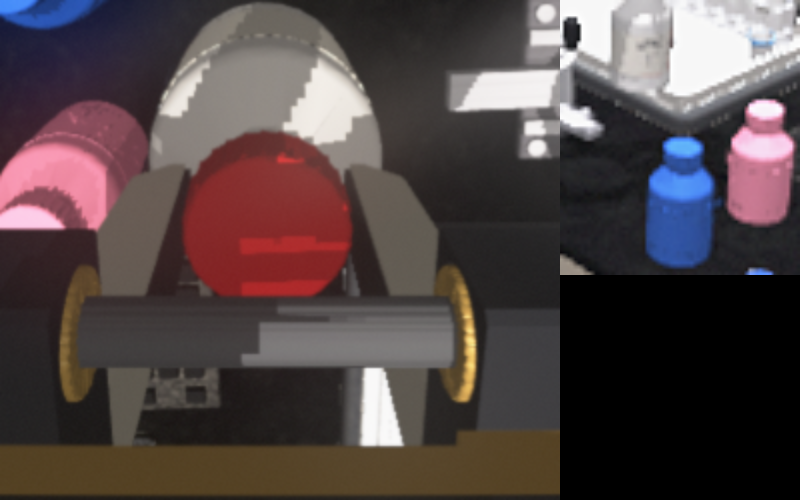

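The red cap is centred between the fingers at px (268,215), and the bottle hangs upright below it. The scene crop shows it clear of the blue and pink ones.

Call:
jog_arm:
  steps:
    - [[-0.24,1,0,0,0,0],[-0.24,2,0,0,0,0],[-0.24,3,0,0,0,0],[-0.24,3,0,0,0,0],[-0.24,3,0,0,0,0],[-0.24,3,0,0,0,0],[-0.24,3,0,0,0,0],[-0.24,3,0,0,0,0],[-0.24,3,0,0,0,0],[-0.24,3,0,0,0,0]]

```text
time: 8.8
ee_pos: [517.3, 66.0, 268.2]
tcp_rot: [-0.0, -0.0, 1.0, 0.0]
wrist_force: [0.9, 1.0, -4.1]
gripper_width: 40.8
grasp_force: 24.2
```

Call:
jog_arm:
  steps:
    - [[0,3,0,0,0,0],[0,3,0,0,0,0],[0,3,0,0,0,0],[0,2,0,0,0,0],[0,1.5,0,0,0,0],[0,1.2,0,0,0,0],[0,0.7,0.5,0,0,0],[0,0.4,1,0,0,0],[0,0,1.5,0,0,0],[0,0,1,0,0,0]]

```text
time: 10.05
ee_pos: [517.4, 211.0, 226.6]
tcp_rot: [-0.001, 0.0, 1.0, -0.0]
wrist_force: [-0.5, 0.1, -4.0]
gripper_width: 40.4
grasp_force: 24.2
```

```bash
python3 - <<'E'
from h import *
plan([518,211,126])
c=r.camera("top");s=r.camera("scene")
a=cv2.resize(c["frame"][165:205,230:350],(720,240),interpolation=cv2.INTER_CUBIC);b=cv2.resize(s["frame"][170:230,270:350],(440,330),interpolation=cv2.INTER_CUBIC)
b=np.hstack([b,np.zeros((330,280,3),np.uint8)])
save({"frame":np.vstack([a,b])},"p.png")
for X in((516,222,82),(515.5,275,82)):print(proj(c,X))
E
```

```text
t 10.05 pos [517.4 211.  226.6] shift [-8.000e-02  1.000e-02  1.006e+01] turn [-0.04 -0.12 -0.03] F [-0.5  0.1 -4. ]
[258.9721273 186.7383248]
[243.97245141 186.63452787]
```

View pics/p.png

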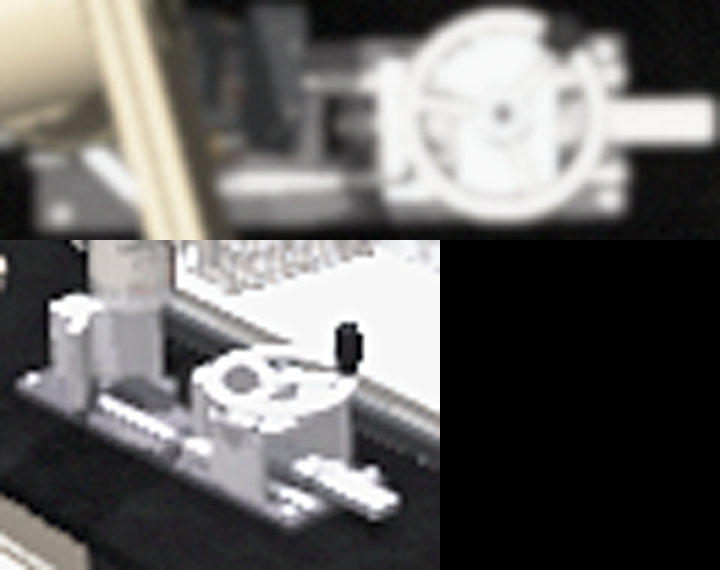

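The bottle hangs over the bed just in front of the V, at scene-crop px (130,270). I lower it.

Call:
jog_arm:
  steps:
    - [[0,0,1,0,0,0],[0,0,1.4,0,0,0],[0,0,1.4,0,0,0],[0,0,1.4,0,0,0],[0,0,1.4,0,0,0],[0,0,1.2,0,0,0],[0,0,0.8,0,0,0],[0,0,0.5,0,0,0],[0,0,0.3,0,0,0],[0,0,0.2,0,0,0]]

```text
time: 11.4
ee_pos: [518.3, 211.7, 132.9]
tcp_rot: [0.0, 0.0, 1.0, 0.0]
wrist_force: [0.1, 0.6, -4.5]
gripper_width: 40.7
grasp_force: 24.2
```

Call:
jog_arm:
  steps:
    - [[0,0,0.1,0,0,0],[0,0,0.1,0,0,0],[0,0,0.1,0,0,0],[0,0,0.05,0,0,0],[0,0,0.05,0,0,0],[0,0,0,0,0,0],[0,0,0,0,0,0],[0,0,0,0,0,0],[0,0,0,0,0,0],[0,0,0,0,0,0]]

```text
time: 12.65
ee_pos: [518.0, 211.6, 128.6]
tcp_rot: [-0.0, 0.0, 1.0, -0.0]
wrist_force: [0.3, -0.1, -3.3]
gripper_width: 40.7
grasp_force: 24.2
```

Call:
jog_arm:
  steps:
    - [[0,0,0.1,0,0,0],[0,0,0.1,0,0,0],[0,0,0.05,0,0,0],[0,0,0.05,0,0,0],[0,0,0,0,0,0],[0,0,0,0,0,0],[0,0,0,0,0,0],[0,0,0,0,0,0],[0,0,0,0,0,0],[0,0,0,0,0,0]]

```text
time: 13.9
ee_pos: [518.1, 211.6, 125.8]
tcp_rot: [0.0, 0.0, 1.0, 0.0]
wrist_force: [-0.6, -0.5, -1.9]
gripper_width: 40.8
grasp_force: 24.3
```

Call:
jog_arm:
  steps:
    - [[0,0,0.05,0,0,0],[0,0,0.05,0,0,0],[0,0,0,0,0,0],[0,0,0,0,0,0],[0,0,0,0,0,0],[0,0,0,0,0,0],[0,0,0,0,0,0],[0,0,0,0,0,0],[0,0,0,0,0,0],[0,0,0,0,0,0]]

```text
time: 15.15
ee_pos: [518.7, 211.6, 125.7]
tcp_rot: [0.001, 0.0, 1.0, 0.0]
wrist_force: [-0.6, -1.5, 5.3]
gripper_width: 40.8
grasp_force: 24.6
```

The bottle is on the bed. I release it, wait, then rise.

Call:
jog_arm:
  steps:
    - [[0,0,0,0,0,0],[0,0,0,0,0,0],[0,0,0,0,0,0],[0,0,0,0,0,0],[0,0,0,0,0,0],[0,0,0,0,0,0],[0,0,0,0,0,0],[0,0,0,0,0,0],[0,0,-0.2,0,0,0],[0,0,-0.4,0,0,0]]
  fingers: -1

```text
time: 16.4
ee_pos: [517.9, 211.6, 130.7]
tcp_rot: [-0.0, 0.0, 1.0, -0.0]
wrist_force: [0.3, -0.0, -0.2]
gripper_width: 92.8
grasp_force: 0.0
```

Call:
jog_arm:
  steps:
    - [[0,0,-1,0,0,0],[0,0,-1.4,0,0,0],[0,0,-1.4,0,0,0],[0,0,-1.4,0,0,0],[0,-1,-1.2,0,0,0],[0,-2,-1,0,0,0],[0,-3,-1,0,0,0],[0,-3,0,0,0,0],[0,-2,0,0,0,0],[0,-1,0,0,0,0]]

```text
time: 17.65
ee_pos: [517.8, 89.5, 214.8]
tcp_rot: [-0.0, 0.001, 1.0, -0.0]
wrist_force: [0.1, 0.2, -0.4]
gripper_width: 93.2
grasp_force: 0.0
```

```bash
python3 - <<'E'
from h import *
plan([568,-8,200])
for n in("scene","top","wrist"):
    c=r.camera(n);save(c,n+"5.png")
    for t,z in(("knob_grip",126),("bottle",80)):
        for q in r.recognise(t,c)[:3]: print(n,t,round(q["p"],2),np.round(q["extent"],0),at(c,*q["extent"][:2],z).round(0))
    if n=="scene": s=c
    if n=="wrist": w=c
a=cv2.resize(s["frame"][170:230,270:350],(400,300),interpolation=cv2.INTER_CUBIC)
b=cv2.resize(w["frame"],(640,400));a=np.hstack([a,np.zeros((300,240,3),np.uint8)])[:200+100]
save({"frame":np.vstack([a,b])[:600] if 0 else np.vstack([cv2.resize(a,(426,200)),cv2.resize(b,(426,266))])},"q.png")
E
```

```text
t 17.65 pos [517.8  89.5 214.8] shift [-5.04 -9.74  1.48] turn [-0.02 -0.01 -0.12] F [ 0.1  0.2 -0.4]
scene knob_grip 0.72 [322. 195.  28.  19.] [485. -28. 126.]
scene knob_grip 0.26 [322. 206.  37.  22.] [ 418. -110.  126.]
scene bottle 0.9 [363. 239.  24.  33.] [ 419. -344.   80.]
scene bottle 0.73 [388. 227.  18.  34.] [ 553. -346.   80.]
scene bottle 0.7 [294. 189.  15.  28.] [490. 180.  80.]
top knob_grip 0.66 [318. 185.  22.  28.] [522.  14. 126.]
top bottle 0.94 [415. 210.  31.  14.] [ 445. -326.   80.]
top bottle 0.93 [414. 172.  25.  20.] [ 577. -319.   80.]
top bottle 0.55 [268. 193.   6.   2.] [494. 191.  80.]
wrist bottle 0.86 [447. 189. 113.  92.] [518. 216.  80.]
```

View pics/wrist5.png

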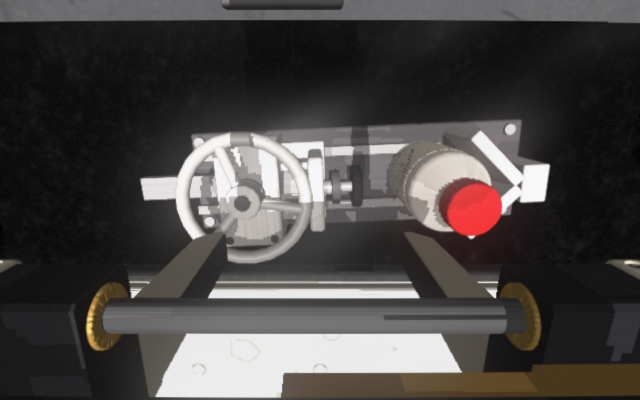

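The bottle stands upright in front of the V at px (450,190). The wheel hub is at (242,202), the pad face at (363,186), and the knob is hidden behind the left finger near (212,245).

```bash
python3 - <<'E'
from h import *
c=r.camera("wrist")
for n,u,v,z in(("hub",242,202,104),("rimL",177,197,97),("rimR",313,197,97),("rimT",245,133,97),("rimB",243,262,97),("bed1",193,136,12),("bed2",520,121,12),("apex",519,188,82),("post",548,165,82),("post",545,201,82),("armend",478,133,82),("padface",363,186,56),("jawfront",325,188,88),("jawback",309,188,88),("cap",471,209,147)): print(n,at(c,u,v,z).round(1))
t=cv2.cvtColor(cv2.imread("pics/top5.png"),cv2.COLOR_BGR2RGB);g=t[160:185,312:335].astype(int).sum(2)
print(g[:,::1][4:18])
E
```

```text
hub [524.1  31.2 104. ]
rimL [521.7 -27.2  97. ]
rimR [521.6  92.1  97. ]
rimT [466.3  35.5  97. ]
rimB [584.2  27.3  97. ]
bed1 [476.7 -38.2  12. ]
bed2 [460.4 314.7  12. ]
apex [517.1 281.4  82. ]
post [495.7 304.4  82. ]
post [529.6 307.9  82. ]
armend [467.4 237.   82. ]
padface [521.7 141.8  56. ]
jawfront [515.7 102.9  88. ]
jawback [515.8  88.5  88. ]
cap [516.7 207.6 147. ]
[[ 13  21  17  22  22  26  25  28  41  26  33  31  39  24  24  38  37  28
   48  49  23  40  37]
 [ 78  75  74  59  38  41  39  41  41  39  32  46  40  37  36  47  40  47
   28  39  45  41  38]
 [192 189 161 141 128 121 123 121 110  87  66  62  50  51  43  42  44  36
   34  41  38  42  41]
 [272 271 248 224 212 210 211 206 192 161 120 110 109  88  61  43  41  37
   29  44  33  40  29]
 [256 273 279 266 256 260 258 254 238 212 172 156 156 141  98  61  49  46
   43  52  46  41  42]
 [214 247 268 268 285 302 302 283 265 235 198 175 181 172 135  98  88  95
   92  90  82  64  52]
 [205 247 269 276 296 337 335 308 270 244 211 189 197 189 173 175 201 236
  243 234 200 145  88]
 [219 256 272 277 292 313 316 295 273 246 216 193 189 191 209 261 341 419
  454 422 345 241 132]
 [224 264 278 279 283 284 286 288 283 256 210 180 194 246 321 373 450 564
  623 578 460 300 163]
 [225 261 282 281 279 278 292 305 308 275 218 195 267 406 514 536 539 627
  679 652 516 335 172]
 [223 263 278 280 282 283 285 299 310 282 255 277 393 559 668 668 615 609
  657 637 516 349 183]
 [223 264 275 281 278 281 284 289 290 282 308 388 502 635 709 712 665 600
  608 612 544 408 236]
 [226 267 280 281 275 280 282 283 284 295 381 510 610 670 710 724 699 654
  648 669 649 512 308]
 [229 267 277 281 279 281 282 284 282 317 441 599 678 692 698 719 719 692
  683 697 683 555 332]]
```

Call:
jog_arm:
  steps:
    - [[0.3,-0.5,0,0,0,0],[0.5,-1,0,0,0,0],[0.5,-1.5,0,0,0,0],[0.5,-1.5,0,0,0,0],[0.5,-1.5,0,0,0,0],[0.5,-1.3,0,0,0,0],[0.5,-1,0,0,0,0],[0.4,-0.7,0,0,0,0],[0.1,-0.3,0,0,0,0],[0,0,0,0,0,0]]

```text
time: 19.4
ee_pos: [480.0, -1.4, 214.7]
tcp_rot: [0.0, 0.0, 1.0, 0.0]
wrist_force: [-0.0, -0.1, -0.3]
gripper_width: 92.9
grasp_force: 0.0
```

```bash
python3 - <<'E'
from h import *
c=r.camera("wrist");save(c,"k.png");plan([568.5,-4,109])
print(proj(c,(568.5,-4,143)),proj(c,(568.5,-4,101)))
for q in r.recognise("knob_grip",c): print(q)
a=c["frame"][150:310,220:480];save({"frame":cv2.resize(a,None,fx=3,fy=3)},"k2.png")
E
```

```text
t 19.45 pos [480.1  -1.2 214.7] shift [-8.84 -0.28 10.57] turn [0.01 0.01 0.01] F [-0.6  0.5 -0. ]
[309.9309772  312.59510327] [310.35327517 285.61933091]
{'extent': [348.6, 235.1, 138.6, 120.4], 'p': 0.73}
```

View pics/k2.png

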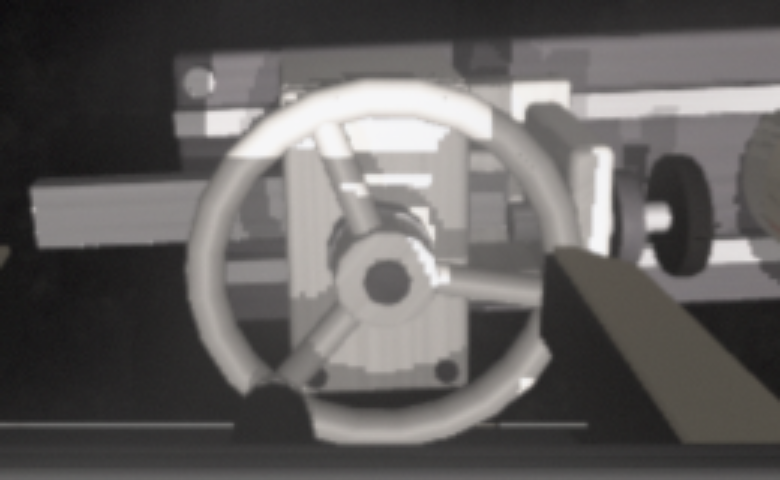

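The knob is at crop px (275,410), which is image (311,287). My prediction was (310,286), so the position is confirmed.

```bash
python3 - <<'E'
from h import *
c=r.camera("wrist")
f=lambda u,v,z:at(c,220+u/3,150+v/3,z).round(1)
print("rim L,R,T,B",f(188,270,96),f(581,270,96),f(385,80,96),f(385,441,96))
print("hub",f(387,282,104),"knob near base",f(270,381,101))
import math
for ax in((525,31.5),(526,31)):
  for a in(-36,-38,-40): 
    k=(ax[0]+55*math.cos(math.radians(a)),ax[1]+55*math.sin(math.radians(a))); print(a,np.round(k,1),proj(c,(k[0]-12.5,k[1],101)).round(1),proj(c,(*k,115)).round(1))
E
```

```text
rim L,R,T,B [524.8 -28.9  96. ] [524.9  90.6  96. ] [465.9  29.4  96. ] [583.7  32.7  96. ]
hub [525.3  30.8 104. ] knob near base [559.6  -4.  101. ]
-36 [569.5  -0.8] [313.4 274.5] [313.4 294.8]
-38 [568.3  -2.4] [311.8 273.4] [311.7 293.6]
-40 [567.1  -3.9] [310.2 272.2] [310.1 292.4]
-36 [570.5  -1.3] [312.9 275.5] [312.9 295.8]
-38 [569.3  -2.9] [311.2 274.3] [311.2 294.6]
-40 [568.1  -4.4] [309.6 273.2] [309.5 293.4]
```

Call:
jog_arm:
  steps:
    - [[-0.8,-0.2,0,0,0,0],[-1.6,0,0,0,0,0],[-1.8,0,0.3,0,0,0],[-1.8,0,0.8,0,0,0],[-1.6,0,1.4,0,0,0],[-0.9,0,1.8,0,0,0],[-0.4,0,2,0,0,0],[0,0,2,0,0,0],[0,0,1.5,0,0,0],[0,0,0.7,0,0,0]]

```text
time: 20.8
ee_pos: [568.1, -3.4, 108.2]
tcp_rot: [-0.001, 0.0, 1.0, 0.0]
wrist_force: [-0.9, 0.8, 0.2]
gripper_width: 93.1
grasp_force: 0.0
```

Call:
jog_arm:
  steps:
    - [[0,0,0,0,0,0],[0,0,0,0,0,0],[0,0,0,0,0,0],[0,0,0,0,0,0],[0,0,0,0,0,0],[0,0,0,0,0,0],[0,0,0,0,0,0],[0,0,0,0,0,0],[0,0,0,0,0,0],[0,0,0,0,0,0]]
  fingers: 1
  force: 35

```text
time: 22.05
ee_pos: [569.0, -3.6, 109.6]
tcp_rot: [0.0, 0.0, 1.0, -0.0]
wrist_force: [0.3, -2.0, -0.4]
gripper_width: 24.1
grasp_force: 35.0
```

```bash
cat > arc.py <<'E'
from h import *
import sys
# arc.py start_deg n step_deg : world arc clockwise, radius 55 -> tool cm (x=-wx,y=wy)
a0,n,st=map(float,sys.argv[1:4]); s=r.state(); p=np.array(s["ee_pos"])
print("t",s["time"],"pos",p.round(1),"F",np.round(s["wrist_force"],1),"M",np.round(s["torque"],2),"w",s["gripper_width"])
R=lambda a:55*np.array([np.cos(np.radians(a)),np.sin(np.radians(a))])
for i in range(int(n)):
    d=R(a0-(i+1)*st)-R(a0-i*st);print([round(-d[0]/10,2),round(d[1]/10,2)])
E
python3 arc.py -37.5 30 9
```

```text
t 22.05 pos [569.   -3.6 109.6] F [ 0.3 -2.  -0.4] M [-0.35 -0.04 -0.06] w 24.11019785672943
[np.float64(0.58), np.float64(-0.64)]
[np.float64(0.67), np.float64(-0.54)]
[np.float64(0.75), np.float64(-0.43)]
[np.float64(0.81), np.float64(-0.31)]
[np.float64(0.84), np.float64(-0.18)]
[np.float64(0.86), np.float64(-0.05)]
[np.float64(0.86), np.float64(0.09)]
[np.float64(0.83), np.float64(0.22)]
[np.float64(0.79), np.float64(0.35)]
[np.float64(0.72), np.float64(0.47)]
[np.float64(0.64), np.float64(0.58)]
[np.float64(0.54), np.float64(0.67)]
[np.float64(0.43), np.float64(0.75)]
[np.float64(0.31), np.float64(0.81)]
[np.float64(0.18), np.float64(0.84)]
[np.float64(0.05), np.float64(0.86)]
[np.float64(-0.09), np.float64(0.86)]
[np.float64(-0.22), np.float64(0.83)]
[np.float64(-0.35), np.float64(0.79)]
[np.float64(-0.47), np.float64(0.72)]
[np.float64(-0.58), np.float64(0.64)]
[np.float64(-0.67), np.float64(0.54)]
[np.float64(-0.75), np.float64(0.43)]
[np.float64(-0.81), np.float64(0.31)]
[np.float64(-0.84), np.float64(0.18)]
[np.float64(-0.86), np.float64(0.05)]
[np.float64(-0.86), np.float64(-0.09)]
[np.float64(-0.83), np.float64(-0.22)]
[np.float64(-0.79), np.float64(-0.35)]
[np.float64(-0.72), np.float64(-0.47)]
```

Call:
jog_arm:
  steps:
    - [[0.58,-0.64,0,0,0,0],[0.67,-0.54,0,0,0,0],[0.75,-0.43,0,0,0,0],[0.81,-0.31,0,0,0,0],[0.84,-0.18,0,0,0,0],[0.86,-0.05,0,0,0,0],[0.86,0.09,0,0,0,0],[0.83,0.22,0,0,0,0],[0.79,0.35,0,0,0,0],[0.72,0.47,0,0,0,0]]

```text
time: 23.3
ee_pos: [492.6, -13.8, 109.7]
tcp_rot: [0.001, 0.0, 1.0, -0.0]
wrist_force: [7.7, -1.6, -6.4]
gripper_width: 24.1
grasp_force: 35.0
```

```bash
python3 - <<'E'
from h import *
s=r.state();p=np.array(s["ee_pos"]);d=p[:2]-[525,31];print(d,np.hypot(*d),np.degrees(np.arctan2(d[1],d[0])),s["wrist_force"],s["grasp_force"])
c=r.camera("wrist");save(c,"r1.png")
E
```

```text
[-32.39925788 -44.84007538] 55.32037844574227 -125.85004501382545 [ 7.66385212 -1.5603941  -6.36251966] 34.99841808574274
```

The wheel turns with a drag of about 7 N. I carry on for another 90°.

Call:
jog_arm:
  steps:
    - [[0.64,0.58,0,0,0,0],[0.54,0.67,0,0,0,0],[0.43,0.75,0,0,0,0],[0.31,0.81,0,0,0,0],[0.18,0.84,0,0,0,0],[0.05,0.86,0,0,0,0],[-0.09,0.86,0,0,0,0],[-0.22,0.83,0,0,0,0],[-0.35,0.79,0,0,0,0],[-0.47,0.72,0,0,0,0]]

```text
time: 24.6
ee_pos: [481.1, 62.5, 109.6]
tcp_rot: [-0.001, 0.0, 1.0, -0.001]
wrist_force: [-2.0, -7.3, 2.0]
gripper_width: 23.9
grasp_force: 35.0
```

```bash
python3 - <<'E'
from h import *
s=r.state();p=np.array(s["ee_pos"]);d=p[:2]-[525,31];print(d,np.hypot(*d),np.degrees(np.arctan2(d[1],d[0])),s["wrist_force"],s["grasp_force"])
c=r.camera("wrist");save(c,"r2.png")
E
```

```text
[-43.86497933  31.53807276] 54.02579426029347 144.2845945954874 [-2.01665701 -7.33170789  1.99378762] 35.00019864644855
```

View pics/r2.png

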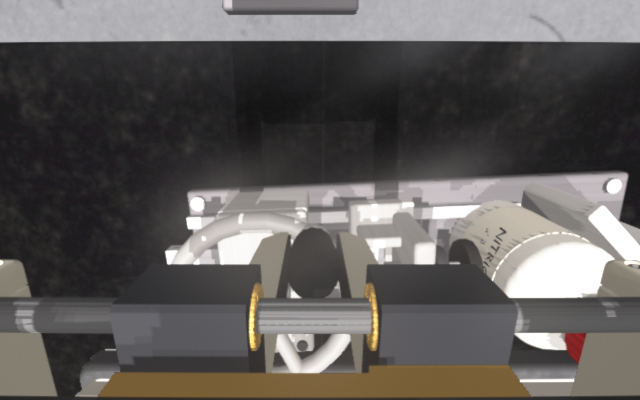

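The knob is held between the fingers at px (313,262) and the pad, near (463,250), is approaching the bottle. I now go slower.

```bash
python3 arc.py 142.5 20 3|sed 's/np.float64//g'
```

```text
t 24.65 pos [481.7  63.2 109.6] F [-1.3 -4.9  1.1] M [-0.68  0.14 -0.02] w 23.58740234683159
[(-0.18), (0.22)]
[(-0.19), (0.21)]
[(-0.2), (0.2)]
[(-0.21), (0.19)]
[(-0.22), (0.18)]
[(-0.23), (0.17)]
[(-0.24), (0.16)]
[(-0.25), (0.14)]
[(-0.26), (0.13)]
[(-0.26), (0.12)]
[(-0.27), (0.1)]
[(-0.27), (0.09)]
[(-0.28), (0.07)]
[(-0.28), (0.06)]
[(-0.28), (0.05)]
[(-0.29), (0.03)]
[(-0.29), (0.02)]
[(-0.29), (0.0)]
[(-0.29), (-0.02)]
[(-0.29), (-0.03)]
```

Call:
jog_arm:
  steps:
    - [[-0.18,0.22,0,0,0,0],[-0.19,0.21,0,0,0,0],[-0.2,0.2,0,0,0,0],[-0.21,0.19,0,0,0,0],[-0.22,0.18,0,0,0,0],[-0.23,0.17,0,0,0,0],[-0.24,0.16,0,0,0,0],[-0.25,0.14,0,0,0,0],[-0.26,0.13,0,0,0,0],[-0.26,0.12,0,0,0,0]]

```text
time: 25.9
ee_pos: [502.9, 80.3, 109.5]
tcp_rot: [-0.001, 0.0, 1.0, -0.0]
wrist_force: [-5.8, -3.7, 5.2]
gripper_width: 24.2
grasp_force: 35.0
```

```bash
cat > m.py <<'E'
from h import *
s=r.state();p=np.array(s["ee_pos"]);d=p[:2]-[525,31];a=np.arctan2(d[1],d[0]);F=np.array(s["wrist_force"])
print("rad",np.hypot(*d).round(1),"ang",np.degrees(a).round(1),"drag",round(-(F[0]*np.sin(a)-F[1]*np.cos(a)),2),"radial",round(F[0]*np.cos(a)+F[1]*np.sin(a),2),F.round(1),"w",round(s["gripper_width"],1),"t",s["time"])
E
python3 m.py
```

```text
rad 54.0 ang 114.2 drag 6.81 radial -0.97 [-5.8 -3.7  5.2] w 24.2 t 25.9
```

Call:
jog_arm:
  steps:
    - [[-0.13,0.05,0,0,0,0],[-0.14,0.05,0,0,0,0],[-0.13,0.05,0,0,0,0],[-0.14,0.04,0,0,0,0],[-0.14,0.04,0,0,0,0],[-0.14,0.03,0,0,0,0],[-0.14,0.03,0,0,0,0],[-0.14,0.03,0,0,0,0],[-0.14,0.03,0,0,0,0],[-0.14,0.02,0,0,0,0]]

```text
time: 27.15
ee_pos: [516.5, 84.4, 109.6]
tcp_rot: [-0.002, -0.0, 1.0, 0.0]
wrist_force: [-7.0, -0.9, 5.0]
gripper_width: 24.0
grasp_force: 35.0
```

```bash
python3 m.py; python3 arc.py 97.5 20 1.5|sed 's/np.float64//g'; python3 -c "
from h import *
save(r.camera('wrist'),'r3.png')"
```

```text
rad 54.1 ang 99.0 drag 7.02 radial 0.17 [-7.  -0.9  5. ] w 24.0 t 27.15
t 27.15 pos [516.5  84.4 109.6] F [-7.  -0.9  5. ] M [-0.07  1.19  0.04] w 24.023536068460693
[(-0.14), (0.02)]
[(-0.14), (0.01)]
[(-0.14), (0.01)]
[(-0.14), (0.01)]
[(-0.14), (0.0)]
[(-0.14), (-0.0)]
[(-0.14), (-0.01)]
[(-0.14), (-0.01)]
[(-0.14), (-0.01)]
[(-0.14), (-0.02)]
[(-0.14), (-0.02)]
[(-0.14), (-0.02)]
[(-0.14), (-0.03)]
[(-0.14), (-0.03)]
[(-0.14), (-0.04)]
[(-0.14), (-0.04)]
[(-0.14), (-0.04)]
[(-0.14), (-0.05)]
[(-0.14), (-0.05)]
[(-0.13), (-0.05)]
```

View pics/r3.png

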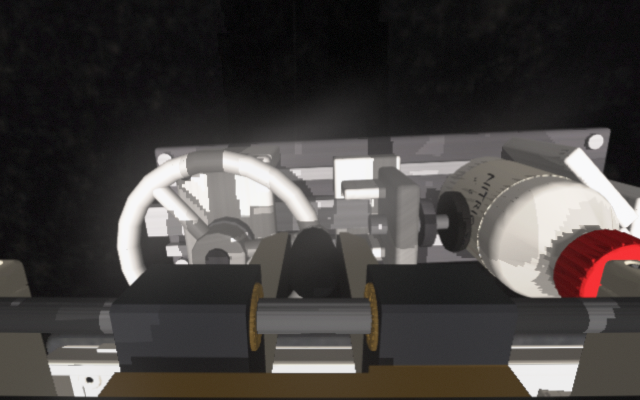

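The pad, at px (455,220), is at the bottle; that was the last allowed picture. From here I go on by force in 15° calls.

Call:
jog_arm:
  steps:
    - [[-0.14,0.02,0,0,0,0],[-0.14,0.01,0,0,0,0],[-0.14,0.01,0,0,0,0],[-0.14,0.01,0,0,0,0],[-0.14,0,0,0,0,0],[-0.14,0,0,0,0,0],[-0.14,-0.01,0,0,0,0],[-0.14,-0.01,0,0,0,0],[-0.14,-0.01,0,0,0,0],[-0.14,-0.02,0,0,0,0]]

```text
time: 28.45
ee_pos: [530.5, 85.0, 109.6]
tcp_rot: [-0.002, -0.0, 1.0, 0.001]
wrist_force: [-8.0, 2.6, 5.5]
gripper_width: 24.1
grasp_force: 35.0
```

```bash
cat >> m.py <<'E'
c=r.camera("top");f=c["frame"].astype(int);w=f[150:230,220:300]
m=(w[...,0]>150)&(w[...,1]<120)&(w[...,2]<120);v,u=np.nonzero(m)
if len(u): print("topcap",len(u),at(c,u.mean()+220,v.mean()+150,147).round(1))
c=r.camera("scene");w=c["frame"].astype(int)[150:230,250:340]
m=(w[...,0]>110)&(w[...,1]<.55*w[...,0])&(w[...,2]<.55*w[...,0]);v,u=np.nonzero(m)
if len(u): print("scenecap",len(u),at(c,u.mean()+250,v.mean()+150,138).round(1))
E
python3 m.py
```

```text
rad 54.3 ang 84.2 drag 8.26 radial 1.78 [-8.   2.6  5.5] w 24.1 t 28.45
topcap 75 [519.5 226.1 147. ]
scenecap 42 [512.3 219.9 138. ]
```

The drag rose to 8.3 N, which puts the pad at about 6 N, and the cap is at its place in the V. One more 15° step follows.

Call:
jog_arm:
  steps:
    - [[-0.14,-0.02,0,0,0,0],[-0.14,-0.02,0,0,0,0],[-0.14,-0.03,0,0,0,0],[-0.14,-0.03,0,0,0,0],[-0.14,-0.04,0,0,0,0],[-0.14,-0.04,0,0,0,0],[-0.14,-0.04,0,0,0,0],[-0.14,-0.05,0,0,0,0],[-0.14,-0.05,0,0,0,0],[-0.13,-0.05,0,0,0,0]]

```text
time: 29.8
ee_pos: [544.4, 81.9, 109.6]
tcp_rot: [-0.002, -0.0, 1.0, 0.001]
wrist_force: [-6.8, 5.4, 5.3]
gripper_width: 23.8
grasp_force: 35.0
```

```bash
python3 m.py
```

```text
rad 54.5 ang 69.1 drag 8.25 radial 2.62 [-6.8  5.4  5.3] w 23.8 t 29.8
topcap 87 [519.3 225.  147. ]
scenecap 41 [512.1 220.4 138. ]
```

Call:
jog_arm:
  steps:
    - [[-0.07,-0.03,0,0,0,0],[-0.07,-0.03,0,0,0,0],[-0.07,-0.03,0,0,0,0],[-0.07,-0.03,0,0,0,0],[-0.07,-0.035,0,0,0,0],[-0.07,-0.035,0,0,0,0],[-0.07,-0.035,0,0,0,0],[-0.065,-0.035,0,0,0,0],[-0.065,-0.04,0,0,0,0],[-0.065,-0.04,0,0,0,0]]

```text
time: 31.15
ee_pos: [551.3, 78.8, 109.6]
tcp_rot: [-0.001, -0.0, 1.0, 0.001]
wrist_force: [-6.6, 5.5, 4.4]
gripper_width: 23.9
grasp_force: 35.0
```

```bash
python3 m.py; python3 m.py|head -1;  python3 m.py|head -1; cat > jw.py <<'E'
from h import *
# compare wrist images along the pad axis: predicted pixels of pad_mount/pad/bottle line, brightness profile
c=r.camera("wrist")
y=np.arange(80,215,2.5)
for z,n in((56,"axis"),(88,"jawtop")):
    print(n,[(int(q),int(c["frame"][int(round(p[1])),int(round(p[0]))].astype(int).sum()//3)) for q in y for p in [proj(c,(525-.046*(q-31)-(21 if z==88 else 0),q,z))] if 0<=p[0]<640 and 0<=p[1]<400])
E
python3 jw.py
```

```text
rad 54.6 ang 61.2 drag 8.44 radial 1.63 [-6.6  5.5  4.4] w 23.9 t 31.15
topcap 98 [519.6 223.3 147. ]
scenecap 42 [512.3 219.9 138. ]
rad 54.6 ang 61.1 drag 8.09 radial 1.14 [-6.5  4.9  4.1] w 24.0 t 31.25
rad 54.6 ang 61.1 drag 9.55 radial 2.89 [-7.   7.1  4.3] w 24.2 t 31.35
axis [(80, 195), (82, 222), (85, 241), (87, 223), (90, 190), (92, 161), (95, 185), (97, 185), (100, 185), (102, 185), (105, 185), (107, 187), (110, 185), (112, 186), (115, 185), (117, 184), (120, 106), (122, 103), (125, 104), (127, 105), (130, 81), (132, 87), (135, 111), (137, 111), (140, 112), (142, 111), (145, 98), (147, 97), (150, 97), (152, 161), (155, 227), (157, 236), (160, 235), (162, 234), (165, 233), (167, 158), (170, 83), (172, 128), (175, 120), (177, 113), (180, 184), (182, 100), (185, 61), (187, 57), (190, 55), (192, 59), (195, 57), (197, 55), (200, 63), (202, 82), (205, 86), (207, 89), (210, 89), (212, 90)]
jawtop [(80, 238), (82, 211), (85, 152), (87, 112), (90, 108), (92, 112), (95, 110), (97, 109), (100, 101), (102, 233), (105, 149), (107, 131), (110, 133), (112, 135), (115, 132), (117, 127), (120, 126), (122, 129), (125, 167), (127, 88), (130, 85), (132, 87), (135, 85), (137, 85), (140, 92), (142, 214), (145, 241), (147, 240), (150, 236), (152, 229), (155, 81), (157, 97), (160, 91), (162, 65), (165, 64), (167, 63), (170, 65), (172, 63), (175, 64), (177, 99), (180, 99), (182, 98), (185, 99), (187, 99), (190, 97), (192, 110), (195, 102), (197, 102), (200, 103), (202, 106), (205, 132), (207, 167), (210, 184), (212, 197)]
```

Geometry puts the spring about 6 mm in, and the drag puts the pad at 7 to 12 N. The bottle no longer moves. I add a small 5° turn and then release.

Call:
jog_arm:
  steps:
    - [[-0.06,-0.04,0,0,0,0],[-0.06,-0.04,0,0,0,0],[-0.06,-0.04,0,0,0,0],[-0.06,-0.04,0,0,0,0],[-0.06,-0.04,0,0,0,0],[-0.06,-0.04,0,0,0,0],[-0.06,-0.05,0,0,0,0],[0,0,0,0,0,0],[0,0,0,0,0,0],[0,0,0,0,0,0]]

```text
time: 32.75
ee_pos: [555.7, 76.2, 109.6]
tcp_rot: [-0.001, -0.0, 1.0, 0.001]
wrist_force: [-4.0, 5.7, 3.9]
gripper_width: 23.9
grasp_force: 35.0
```

```bash
for i in 1 2 3; do python3 m.py|head -1; done
```

```text
rad 54.7 ang 55.9 drag 6.56 radial 2.48 [-4.   5.7  3.9] w 23.9 t 32.75
rad 54.7 ang 55.9 drag 8.64 radial 3.87 [-5.   8.1  3.2] w 24.3 t 32.85
rad 54.7 ang 55.9 drag 8.36 radial 2.98 [-5.2  7.2  4.1] w 23.7 t 32.95
```

Call:
jog_arm:
  steps:
    - [[0,0,0,0,0,0],[0,0,0,0,0,0],[0,0,0,0,0,0],[0,0,0,0,0,0],[0,0,0,0,0,0],[0,0,0,0,0,0],[0,0,0,0,0,0],[0,0,-0.3,0,0,0],[0,0,-0.8,0,0,0],[0,0,-1,0,0,0]]
  fingers: -1

```text
time: 34.3
ee_pos: [556.9, 74.4, 131.3]
tcp_rot: [-0.0, 0.0, 1.0, 0.0]
wrist_force: [-0.6, 0.0, 0.7]
gripper_width: 93.1
grasp_force: 0.0
```

Call:
jog_arm:
  steps:
    - [[0,0,-1.5,0,0,0],[0,0,-1.5,0,0,0],[0.2,0,-1.5,0,0,0],[0.5,0.1,-1.5,0,0,0],[0.8,0.2,-1.4,0,0,0],[0.8,0.3,-1,0,0,0],[0.8,0.3,0,0,0,0],[0.5,0.3,0,0,0,0],[0.2,0.1,0,0,0,0],[0,0,0,0,0,0]]

```text
time: 35.55
ee_pos: [518.6, 87.5, 214.2]
tcp_rot: [-0.0, -0.0, 1.0, -0.0]
wrist_force: [-0.6, 0.1, -0.9]
gripper_width: 92.9
grasp_force: 0.0
```

```bash
python3 - <<'E'
from h import *
plan([518,89.5,215])
c=r.camera("wrist");save(c,"end.png")
old=cv2.cvtColor(cv2.imread("pics/wrist5.png"),cv2.COLOR_BGR2RGB)
co=dict(c); # wrist5 pose: TCP (517.8,89.5,214.8), same orientation
d=np.array([517.8,89.5,214.8])-np.array(r.state()["ee_pos"]); co["t"]=np.array(c["t"])-np.array(c["R"])@d; co["frame"]=old
for n,cc in(("old",co),("new",c)):
  print(n)
  for dx in(-4,3):
   o=[]
   for q in np.arange(84,215,1.5):
    p=proj(cc,(525-.046*(q-31)+dx,q,66)); o.append((int(q),int(cc["frame"][int(round(p[1])),int(round(p[0]))].sum()//3)))
   print(*["%d:%d"%k for k in o])
E
```

```text
t 35.55 pos [518.6  87.5 214.2] shift [ 0.06  0.2  -0.08] turn [-0.01 -0.04  0.01] F [-0.6  0.1 -0.9]
old
84:231 85:185 87:208 88:247 90:247 91:247 93:247 94:247 96:246 97:244 99:188 100:201 102:206 103:224 105:225 106:186 108:122 109:133 111:132 112:132 114:134 115:145 117:188 118:201 120:203 121:205 123:206 124:207 126:182 127:61 129:62 130:66 132:67 133:66 135:64 136:61 138:73 139:84 141:84 142:84 144:99 145:124 147:126 148:126 150:125 151:127 153:127 154:125 156:126 157:126 159:124 160:89 162:93 163:97 165:95 166:94 168:96 169:94 171:95 172:94 174:95 175:105 177:138 178:118 180:106 181:109 183:119 184:160 186:184 187:194 189:205 190:199 192:198 193:197 195:198 196:199 198:199 199:200 201:201 202:201 204:202 205:202 207:203 208:203 210:205 211:205 213:205 214:207
84:245 85:228 87:209 88:234 90:246 91:247 93:246 94:246 96:247 97:244 99:199 100:161 102:170 103:193 105:193 106:168 108:108 109:132 111:131 112:130 114:130 115:124 117:130 118:139 120:137 121:136 123:124 124:117 126:97 127:69 129:64 130:69 132:68 133:68 135:67 136:63 138:73 139:85 141:86 142:86 144:85 145:88 147:87 148:8
[... 1010 characters left out ...]
02 213:200 214:201
84:247 85:247 87:239 88:227 90:157 91:119 93:192 94:190 96:197 97:174 99:171 100:172 102:169 103:168 105:181 106:179 108:172 109:199 111:202 112:195 114:225 115:225 117:223 118:226 120:224 121:223 123:224 124:223 126:223 127:216 129:186 130:114 132:115 133:133 135:133 136:139 138:137 139:137 141:135 142:128 144:103 145:103 147:122 148:149 150:182 151:186 153:185 154:184 156:211 157:243 159:242 160:222 162:194 163:197 165:95 166:90 168:130 169:130 171:129 172:129 174:126 175:121 177:122 178:137 180:86 181:76 183:77 184:81 186:84 187:83 189:83 190:84 192:94 193:103 195:127 196:123 198:109 199:109 201:118 202:158 204:175 205:201 207:213 208:219 210:219 211:219 213:219 214:219
```

The visible stud shortened from about 10 mm to about 4.5 mm, so the spring is in by roughly 5 mm, or about 10 N. The bottle is in the V and the gripper is clear.

```bash
python3 -c "
from h import *
print(r.sign_off())"
```

```text
the job is handed in; nothing more can be done
None
```

The bottle stands upright in the V, clamped with the pad spring about 5 mm in (roughly 10 N by estimate). The knob is released, no contact with the other things showed, and the job is handed in; no verdict came back.

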